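# Clamp the door's magnetic catch in its holding fixture

### The job

Move the chrome aerator off the fixture's bed into the yellow tray, then lower the magnetic catch's metal backplate over the fixture's two brass pins until it lies flush on the bed. With it flush, press both red-padded sprung levers down, in either order, until each clicks home and stays down by itself over the plate's end. Leave the screwdriver, hex key holder, tap handle and float valve where they are.

Things in the scene. Friction and masses are not known exactly. Their poses are not given: they have to be found in the camera images.
- fixture: Blue holding fixture fixed on the pine board (board top is 18 mm above the table). Base 70 (x) x 330 (y) x 12 mm; origin at the centre of its underside, y along its length, z up. Lever pivots at x 0, y +-150 mm, z 34 mm, axis along x. A post 50 mm high with a small brass spring plunger with a roller nose (the detent) stands beside each lever at y +-100 mm, 25 to 34 mm from the centre line.
- bed (a point): Centre of the top of the fixture's dark steel bed, 40 (x) x 120 (y) mm, 22 mm above the fixture's underside; axes as the fixture's. Two brass pins dia 8 mm at y +-45 mm from here rise 18 mm above the bed; their upper 8 mm taper to dia 3 mm.
- catch: Loose magnetic door catch, 0.16 kg nominal: bright metal backplate 50 (x) x 140 (y) x 5 mm with two through holes dia 11 mm at x 0, y +-45 mm, and on its middle a black block 20 (x) x 44 (y) mm that rises 28 mm above the plate (grip it across its 20 mm width). Origin at the centre of the plate's underside, y along the plate, z up. A half turn makes no difference.
- aerator: Loose chrome tap aerator, upright cylinder dia 25, 24 mm high, 45 g; at first it stands on the bed between the pins. Origin at the centre of its underside.
- tray: Yellow open tray fixed on the board, 110 x 110 x 30 mm outside, walls 4 mm. Origin at the centre of its underside, z up.
- tray_in (a point): Centre of the tray's inner floor.
- lever_left (a joint): Angle (rad) of the lever at the fixture's +y end: 0 = raised (slopes up at 43 degrees from its pivot towards the fixture's middle), 0.75 = fully down (level). It springs back up unless pushed past about 0.63; then a detent holds it fully down. Takes about 9 N at the pad.
- lever_left_pad (a point): Centre of the top of the red thumb pad (32 x 30 mm) of that lever: 73 mm from the pivot along the arm and 11 mm above the arm's line. When down it lies at x 0, y +77 mm, z 45 mm in the fixture's frame. The arm's tip, 90 mm from the pivot, then overlaps the plate's end by 10 mm.
- lever_right (a joint): Angle (rad) of the lever at the fixture's -y end; same as lever_left, mirrored.
- lever_right_pad (a point): Centre of the top of the red thumb pad of that lever; when down at x 0, y -77 mm, z 45 mm in the fixture's frame.
- screwdriver: Red-handled screwdriver lying on the board beyond the fixture, about 200 mm long, along its x axis; leave alone.
- hex_holder: Stainless hex key holder, block 45 x 70 x 30 mm with four keys, 75 mm high in all; origin at the centre of its underside; leave alone.
- tap_handle: White ceramic cross tap handle, 83 mm across, 44 mm high; origin at the centre of its underside; leave alone.
- float_valve: Blue plastic float valve: float dia 52 x 50 mm, with an arm to a white valve body 75 mm along its y; 60 mm high; origin at the centre of the float's underside; leave alone.

How it is judged:
By the outcome, as a careful person would: the job done as asked, in the order asked, and still so for the second after the job is handed in, with the robot touching nothing.
It also fails if it takes over 58 s, if anything falls off the work surface, if the arm or the gripper's body presses on something with over 40 N, if the wrist force passes 120 N, or if a joint passes its speed limit or range.

### The arm

A 6-joint arm with a two-finger parallel gripper is mounted at the origin on the work surface. World frame = base frame: x ahead of the robot, y to its left, z up, the work surface at z = 0. Lengths are in m, angles in rad, forces in N, time in s.
With the tool pointing down it reaches from about 0.375 to 0.75 m from the base axis. Payload 9 kg.
Tool frame: the origin (TCP) lies midway between the tips of the shut fingers; the grasp point (between the pads) lies 19 mm behind it; z points along the fingers, y is the line along which they close (so a half turn about z gives the same grasp; the last joint's range is limited). The gripper opens to 85 mm and grips with 20 to 120 N. Pads are 22 mm wide; open, the fingers measure 114 mm over their backs; the gripper's body (76 mm by 85 mm) begins 54 mm behind the grasp point. The pads swing forward as they close: fully open they stand 13 mm farther back than shut.
Start: joints at [1.051, 0.104, 0.097, 1.564, 0, 1.353], TCP at [0.178, 0.573, 0.231] pointing down, gripper open.
Joint ranges: [-2.99, 2.99], [-0.84, 1.86], [-1.1, 1.16], [-1.84, 2.11], [-1.51, 1.56], [-3.14, 3.14]. Speed limits (rad/s): [2.22, 2.22, 2.57, 3.14, 3.14, 3.14].

### API

Orientations are given as a rotation vector (axis times angle).
In Python, from bench import arm, read_camera, hand_in gives the robot as it stands.
- The arm moves only by the tool drive_tool, never from a script. Its argument "steps" is a list of rows, each an object with "translation": the shift along the tool's x, y, z in units of 1 m (1.0 is 1 m), a list of three; "angular": the turn, a rotation vector about the tool's x, y, z in units of 60 degrees (1.0 is 60 degrees), a list of three; "fingers": the opening, from 0 (shut) to 1 (fully open). In form: [{"translation": [dx, dy, dz], "angular": [wx, wy, wz], "fingers": fingers}, ...]. A call has 1 to 8 rows; each row shifts and turns the commanded pose from where the row before left it, along the tool's axes as they then stand; what a row does not reach is not made up. A row lasts 1/10 s, in which the tool goes at most 50 mm and 8.59 degrees, less where a joint would pass 70% of its speed; a pose out of reach is approached as far as the arm can. A call with a number of a shift or a turn outside -1 to 1 is refused whole. A call with a gripper value outside its range is refused whole. The fingers move at their own pace and stop on an object; "squeeze" is the grip in N (left out, the last holds). Time passes only in rows, so rows that do not move let the fingers close. It gives the time, the measured TCP pose, the force, the opening and the grip force at its end, in the units of the state.
- arm.sense(): the state, without advancing time (a new reading comes with each control period).
- read_camera(name): name is "scene" or "side" or "wrist"; returns a dict with "img" (480x640x3 uint8, blue, green, red), "z_map" (480x640 float32, m along the optical axis (not along the pixel's ray), 0 where there is no reading), "fx", "fy", "cx", "cy" (pixels), "D" ([k1, k2, p1, p2, k3] as OpenCV has them; the pictures are not rectified), "pose" (4x4, takes a point from camera to world coordinates). Camera axes: x right, y down, z forward; pixel columns grow to the right and rows downward; lengths in m; the calibration is good to about 2 mm. A picture is of the moment at which its call begins.
- hand_in(): hands the job in; it is judged then, once.
The state is a dict: "t": time; "joints": joint angles; "joint_vel": joint speeds; "joint_torque": joint torques, N m; "position": TCP position; "ee_rot": TCP orientation; "force": force on the tool from outside, world axes, zero at the start; "moment": the same for the moment, N m; "gripper_width": finger opening in m; "grasp_force": force on a finger pad.
Only numpy, scipy, OpenCV 4.12 (cv2) and the standard library are available. Lean on these libraries where they do the work, as an engineer would, in place of code of your own. Each camera call takes 0.05 s, during which the arm holds its last target. There are 200 camera calls.

## Working session

There is one attempt and no reset: what is moved stays moved. The work goes in short steps, Python scripts to look and compute and a tool call to move; the robot and the scene stay as the last step left them, time stands still between calls to the robot, and variables do not carry over. Pictures are saved under pics/ and viewed, at most 10 in all, crops included, and the job is handed in when it is done.

Besides the shell and the picture viewer there is one more tool, called after "Emit:" in YAML: its name, and indented under it one key for each argument. drive_tool: Moves the arm, as the interface text tells. Its arguments: {"type":"object","properties":{"steps":{"type":"array","items":{"type":"object","properties":{"translation":{"type":"array","items":{"type":"number"}},"angular":{"type":"array","items":{"type":"number"}},"fingers":{"type":"number"}}}},"squeeze":{"type":"number"}},"required":["steps"]}

```bash
mkdir -p pics; ls; cat > h.py <<'E'
import numpy as np, cv2
from bench import arm, read_camera
def cloud(c):
    v,u=np.mgrid[0:480,0:640]
    K=np.array([[c['fx'],0,c['cx']],[0,c['fy'],c['cy']],[0,0,1]])
    n=cv2.undistortPoints(np.stack([u,v],-1).reshape(-1,1,2).astype(np.float64),K,np.array(c['D'],float)).reshape(480,640,2)
    z=c['z_map'].astype(float)
    P=np.stack([n[...,0]*z,n[...,1]*z,z],-1)
    T=np.array(c['pose'])
    return P@T[:3,:3].T+T[:3,3], n
E
python3 - <<'E'
from h import *
import pickle
ims=[]
for n in ["scene","side","wrist"]:
    c=read_camera(n); pickle.dump(c,open(n+'.pkl','wb')); cv2.imwrite(f'pics/{n}0.png',c['img'])
    print(n,np.round(c['pose'],3).tolist(),c['fx'])
print(arm.sense())
E
```

```text
pics
scene [[-0.791, 0.509, -0.34, 0.992], [0.612, 0.646, -0.456, 0.529], [-0.013, -0.568, -0.823, 1.092], [0.0, 0.0, 0.0, 1.0]] 597.8021174413383
side [[0.844, -0.306, 0.44, 0.108], [-0.536, -0.515, 0.669, -0.707], [0.022, -0.8, -0.599, 0.753], [0.0, 0.0, 0.0, 1.0]] 548.2065414796572
wrist [[0.298, 0.908, 0.293, 0.103], [0.955, -0.283, -0.092, 0.596], [-0.001, 0.307, -0.952, 0.374], [0.0, 0.0, 0.0, 1.0]] 405.10430709165286
{'t': 0.15, 'joints': array([1.05129604e+00, 1.04543136e-01, 9.66982891e-02, 1.56393370e+00,
       5.91445795e-06, 1.35311237e+00]), 'joint_vel': array([-0.00118692, -0.00097182,  0.0034545 , -0.00163967, -0.00076027,
       -0.00145989]), 'joint_torque': array([ 4.53416957e-03, -5.57361281e+01,  5.04003632e+01,  1.26194739e-02,
       -2.45821875e-04,  1.55700451e-05]), 'position': array([0.17820724, 0.57266541, 0.23073982]), 'ee_rot': array([-4.72240508e-01, -3.10553266e+00,  1.43573707e-03]), 'force': array([ 0.00261833,  0.3131508 , -0.87760865]), 'moment': array([ 0.09071241, -0.06211671, -0.02254403]), 'grasp_force': 0.0, 'gripper_width': 0.08548161906918769}
```

View pics/scene0.png

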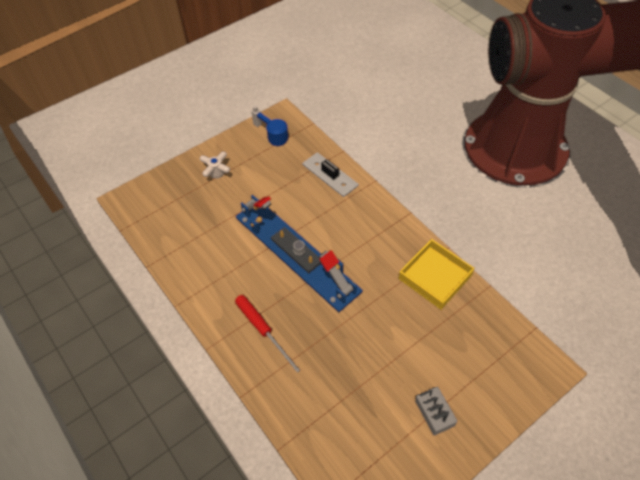

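View pics/side0.png

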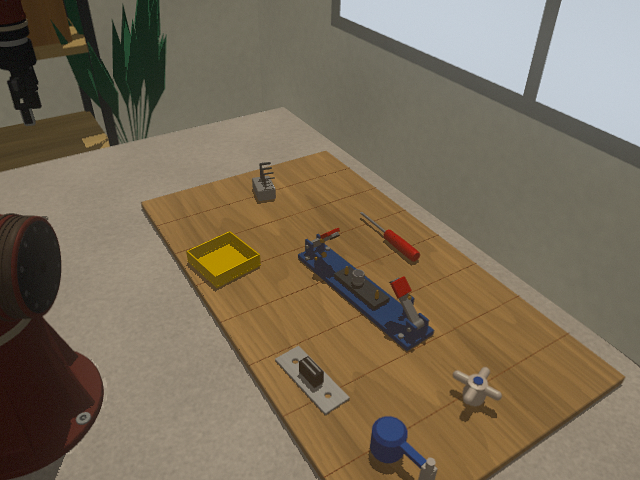

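Scene view: fixture from (240,215) to (360,300), aerator at (298,247), catch at (330,172), tray at (436,272). In the side view the aerator is at (357,280), the catch at (312,377), the tray at (224,258).

```bash
python3 - <<'E'
from h import *
import pickle
for n in ["scene","side"]:
    c=pickle.load(open(n+'.pkl','rb')); P,nn=cloud(c); X,Y,Z=P[...,0],P[...,1],P[...,2]
    hsv=cv2.cvtColor(c['img'],cv2.COLOR_BGR2HSV); H,S,V=cv2.split(hsv)
    T=np.array(c['pose'])
    def rect(m,z,name):
        m=m.astype(np.uint8); k,l,st,ce=cv2.connectedComponentsWithStats(m)
        i=1+np.argmax(st[1:,4]); m=l==i
        d=np.concatenate([nn[m],np.ones((m.sum(),1))],1)@T[:3,:3].T
        W=(T[:3,3]+d*((z-T[2,3])/d[:,2:]))[:,:2]
        r=cv2.minAreaRect((W*1000).astype(np.float32)); print(n,name,m.sum(),'px',np.round(ce[i]),np.round(r[0],1),np.round(r[1],1),round(r[2],1),'zmed',np.round(np.median(Z[m]),4))
        return m
    wood=(Z>0.010)&(Z<0.022)&(H>8)&(H<22)
    print('boardz',np.median(Z[wood]))
    ok=c['z_map']>0
    blue=(H>100)&(H<125)&(S>130)&ok
    rect(blue&(abs(Z-0.030)<0.006),0.030,'fixbase')
    rect((H>22)&(H<32)&(S>150)&ok&(Z>0.010)&(Z<0.06)&(X<0.8),0.03,'tray all')
    m=(H>22)&(H<32)&(S>150)&ok&(abs(Z-0.022)<0.006); rect(m,0.022,'trayfloor')
    # catch plate: low saturation, near z 0.023
    low=(S<60)&ok&(abs(Z-0.023)<0.006)
    rect(cv2.morphologyEx(low.astype(np.uint8),cv2.MORPH_OPEN,np.ones((3,3)))>0,0.023,'plate')
    dark=(V<70)&(abs(Z-0.04)<0.006)&ok
    rect(dark,0.040,'bed')
    red=(H<6)|(H>174); red=red&(S>150)&ok
    k,l,st,ce=cv2.connectedComponentsWithStats(red.astype(np.uint8))
    for i in range(1,k):
        if st[i,4]>40: print(' red',st[i,4],np.round(ce[i]),np.round(np.median(P[l==i],0),4))
for n,b in [("scene",(225,185,375,315)),("side",(265,220,445,420))]:
    c=pickle.load(open(n+'.pkl','rb')); x0,y0,x1,y1=b
    im=cv2.resize(c['img'][y0:y1,x0:x1],None,fx=2.8,fy=2.8,interpolation=cv2.INTER_CUBIC); cv2.imwrite(f'pics/{n}c.png',im)
a=cv2.imread('pics/scenec.png'); 
E
```

```text
boardz 0.01790842882932464
scene fixbase 1610 px [291. 253.] [619.3 -81.7] [ 64.5 296.8] 5.7 zmed 0.0301
scene tray all 1 px [438. 282.] [432.6 171.8] [0. 0.] 0.0 zmed 0.0228
scene trayfloor 1 px [438. 282.] [428.4 169.1] [0. 0.] 0.0 zmed 0.0228
scene plate 664 px [330. 176.] [ 422.9 -200.1] [ 48.6 138.4] 6.1 zmed 0.0233
scene bed 179 px [296. 257.] [630.8 -62.3] [ 32.  124.2] 17.3 zmed 0.0393
 red 5179 [580.  50.] [0.0204 0.064  0.3291]
 red 5225 [519. 141.] [0.0662 0.0443 0.0729]
 red 78 [261. 202.] [ 0.631  -0.1631  0.1163]
 red 223 [329. 260.] [0.6072 0.0321 0.1104]
 red 513 [252. 315.] [0.7769 0.0044 0.0415]
boardz 0.017308937187243523
side fixbase 8 px [384. 292.] [ 649.4 -104.2] [ 1.6 18.9] 5.3 zmed 0.03
side tray all 2144 px [225. 258.] [424.8 159.4] [127.7 142.3] 9.8 zmed 0.0244
side trayfloor 1016 px [223. 257.] [429.2 174.5] [93.5 86.8] 9.8 zmed 0.0217
side plate 1398 px [313. 382.] [ 419.6 -202.6] [ 51.3 140. ] 6.3 zmed 0.022
side bed 741 px [362. 289.] [612.9 -73.8] [ 44.9 124.9] 5.4 zmed 0.0392
 red 151 [10. 14.] [0.1903 0.5361 0.4622]
 red 313 [401. 243.] [ 0.7686 -0.0056  0.0405]
 red 246 [400. 287.] [ 0.623  -0.173   0.1097]
 red 73 [ 12. 375.] [ 0.0191 -0.0738  0.1515]
 red 61 [ 12. 397.] [ 0.0071 -0.0791  0.1135]
 red 55 [  6. 416.] [-0.0092 -0.0801  0.0823]
 red 81 [ 19. 415.] [ 0.005  -0.0828  0.0834]
 red 86 [ 13. 431.] [-0.01   -0.0831  0.0524]
 red 84 [  9. 456.] [-0.0276 -0.0893  0.0125]
```

View pics/sidec.png

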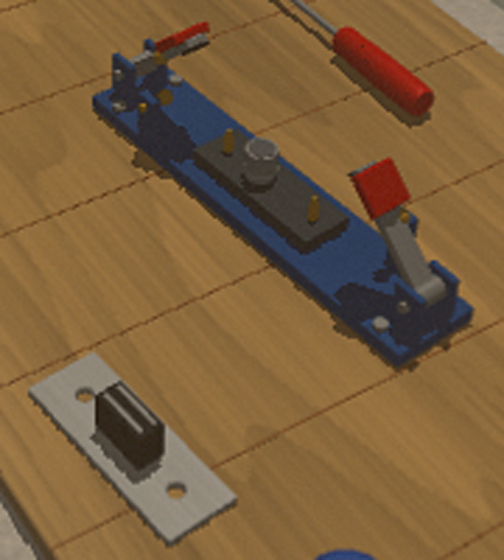

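Side crop: the fixture, with the aerator between the pins, and both levers up with nothing on the catch. I'll now move the wrist camera above the fixture and the catch.

```bash
cat >> h.py <<'E'
from scipy.spatial.transform import Rotation as Ro
def plan(xyz,yaw_deg=None,n=None,vmax=0.046,start=None):
    """print rows; yaw = world angle of tool y axis, tool down"""
    s=arm.sense(); p=np.array(s['position']); R=Ro.from_rotvec(s['ee_rot'])
    if start is not None: p=np.array(start)
    d=np.array(xyz)-p
    if yaw_deg is None: G=R
    else:
        a=np.radians(yaw_deg); y=[np.cos(a),np.sin(a),0]; z=[0,0,-1]; G=Ro.from_matrix(np.array([np.cross(y,z),y,z]).T)
    w=(R.inv()*G).as_rotvec()
    nn=max(int(np.ceil(np.linalg.norm(d)/vmax)),int(np.ceil(np.degrees(np.linalg.norm(w))/8.4)),1); n=n or nn
    print('n',n,'total world',np.round(d,4),'turn deg',np.round(np.degrees(w),2))
    for k in range(n):
        Rk=R*Ro.from_rotvec(w*k/n); print(np.round(Rk.inv().apply(d/n),4).tolist(),np.round(w/n/np.radians(60),4).tolist())
    print('final-frame total',np.round(G.inv().apply(d),4))
def st():
    s=arm.sense(); R=Ro.from_rotvec(s['ee_rot']).as_matrix()
    print('t',s['t'],'p',np.round(s['position'],4),'yaw',round(np.degrees(np.arctan2(R[1,1],R[0,1])),2),'tilt',np.round(R[:2,2],4),'F',np.round(s['force'],1),'w',round(s['gripper_width'],4),'g',round(s['grasp_force'],1))
E
python3 - <<'E'
from h import *
plan([0.614,-0.075,0.25],5.8)
E
```

```text
n 17 total world [ 0.4358 -0.6477  0.0193] turn deg [-6.000e-02  2.000e-02  6.691e+01]
[-0.0358, -0.0288, -0.0011] [-0.0001, 0.0, 0.0656]
[-0.0377, -0.0262, -0.0011] [-0.0001, 0.0, 0.0656]
[-0.0394, -0.0236, -0.0011] [-0.0001, 0.0, 0.0656]
[-0.0409, -0.0208, -0.0011] [-0.0001, 0.0, 0.0656]
[-0.0423, -0.018, -0.0011] [-0.0001, 0.0, 0.0656]
[-0.0434, -0.015, -0.0011] [-0.0001, 0.0, 0.0656]
[-0.0443, -0.012, -0.0011] [-0.0001, 0.0, 0.0656]
[-0.045, -0.0089, -0.0011] [-0.0001, 0.0, 0.0656]
[-0.0455, -0.0058, -0.0011] [-0.0001, 0.0, 0.0656]
[-0.0458, -0.0027, -0.0011] [-0.0001, 0.0, 0.0656]
[-0.0459, 0.0005, -0.0011] [-0.0001, 0.0, 0.0656]
[-0.0458, 0.0036, -0.0011] [-0.0001, 0.0, 0.0656]
[-0.0454, 0.0068, -0.0011] [-0.0001, 0.0, 0.0656]
[-0.0448, 0.0099, -0.0011] [-0.0001, 0.0, 0.0656]
[-0.0441, 0.0129, -0.0011] [-0.0001, 0.0, 0.0656]
[-0.0431, 0.0159, -0.0011] [-0.0001, 0.0, 0.0656]
[-0.0419, 0.0188, -0.0011] [-0.0001, 0.0, 0.0656]
final-frame total [-0.6884  0.3681 -0.0193]
```

Emit:
drive_tool:
  steps:
    - {"translation": [-0.036,-0.029,-0.001],"angular": [0,0,0.0656],"fingers": 1}
    - {"translation": [-0.038,-0.026,-0.001],"angular": [0,0,0.0656],"fingers": 1}
    - {"translation": [-0.039,-0.024,-0.001],"angular": [0,0,0.0656],"fingers": 1}
    - {"translation": [-0.041,-0.021,-0.001],"angular": [0,0,0.0656],"fingers": 1}
    - {"translation": [-0.042,-0.018,-0.001],"angular": [0,0,0.0656],"fingers": 1}
    - {"translation": [-0.043,-0.015,-0.001],"angular": [0,0,0.0656],"fingers": 1}
    - {"translation": [-0.044,-0.012,-0.001],"angular": [0,0,0.0656],"fingers": 1}
    - {"translation": [-0.045,-0.009,-0.001],"angular": [0,0,0.0656],"fingers": 1}

```text
t: 0.95
position: [0.3831, 0.2665, 0.2393]
ee_rot: [1.301, 2.859, 0.0]
force: [1.4, 1.1, -1.4]
gripper_width: 0.0853
grasp_force: 0.0
```

Emit:
drive_tool:
  steps:
    - {"translation": [-0.046,-0.006,-0.001],"angular": [0,0,0.0656],"fingers": 1}
    - {"translation": [-0.046,-0.003,-0.001],"angular": [0,0,0.0656],"fingers": 1}
    - {"translation": [-0.046,0.001,-0.001],"angular": [0,0,0.0656],"fingers": 1}
    - {"translation": [-0.046,0.004,-0.001],"angular": [0,0,0.0656],"fingers": 1}
    - {"translation": [-0.045,0.007,-0.001],"angular": [0,0,0.0656],"fingers": 1}
    - {"translation": [-0.045,0.01,-0.001],"angular": [0,0,0.0656],"fingers": 1}
    - {"translation": [-0.044,0.013,-0.001],"angular": [0,0,0.0656],"fingers": 1}
    - {"translation": [-0.043,0.016,-0.001],"angular": [0,0,0.0656],"fingers": 1}

```text
t: 1.75
position: [0.5896, -0.0385, 0.2471]
ee_rot: [-2.029, -2.399, -0.0]
force: [0.4, 0.5, -0.0]
gripper_width: 0.0849
grasp_force: 0.0
```

Emit:
drive_tool:
  steps:
    - {"translation": [-0.042,0.019,-0.001],"angular": [0,0,0.0656],"fingers": 1}
    - {"translation": [0,0,0],"angular": [0,0,0],"fingers": 1}
    - {"translation": [0,0,0],"angular": [0,0,0],"fingers": 1}

```text
t: 2.05
position: [0.6146, -0.0757, 0.2472]
ee_rot: [-2.107, -2.328, 0.001]
force: [0.6, 0.3, 0.6]
gripper_width: 0.0856
grasp_force: 0.0
```

```bash
python3 - <<'E'
from h import *
import pickle
st()
c=read_camera('wrist'); pickle.dump(c,open('w1.pkl','wb')); cv2.imwrite('pics/w1.png',c['img'])
print(np.round(c['pose'],4).tolist())
E
```

```text
t 2.05 p [ 0.6146 -0.0757  0.2472] yaw 5.72 tilt [-0.0019  0.0009] F [0.6 0.3 0.6] w 0.0856 g 0.0
[[0.9951, 0.095, 0.0279, 0.6072], [0.099, -0.9471, -0.3054, 0.0023], [-0.0026, 0.3067, -0.9518, 0.3906], [0.0, 0.0, 0.0, 1.0]]
```

View pics/w1.png

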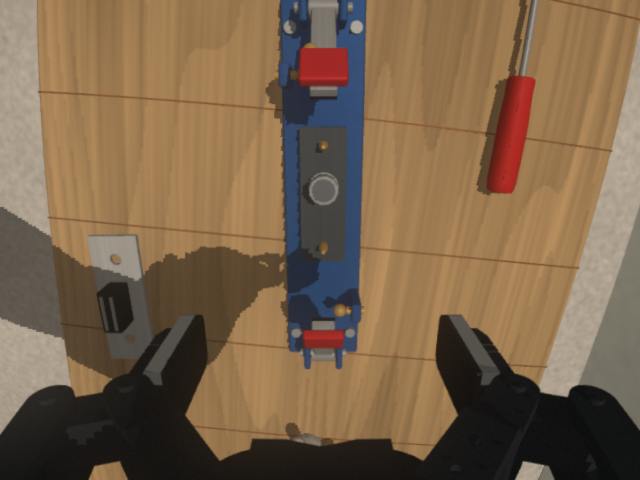

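Wrist view: bed spans (300,127)-(346,260), pins at (322,146) and (323,248), aerator at (323,189), catch at about (118,295), and the right lever is at the bottom.

```bash
cat >> h.py <<'E'
def cast(c,nn,m,z):
    T=np.array(c['pose']); d=np.concatenate([nn[m],np.ones((m.sum(),1))],1)@T[:3,:3].T
    return (T[:3,3]+d*((z-T[2,3])/d[:,2:]))[:,:2]
def big(m):
    k,l,s,ce=cv2.connectedComponentsWithStats(m.astype(np.uint8)); i=1+np.argmax(s[1:,4]); return l==i
def rr(W):
    r=cv2.minAreaRect((W*1000).astype(np.float32)); return np.round(r[0],1),np.round(r[1],1),round(r[2],2)
E
python3 - <<'E'
from h import *
import pickle
c=pickle.load(open('w1.pkl','rb')); P,nn=cloud(c); X,Y,Z=np.moveaxis(P,2,0)
H,S,V=cv2.split(cv2.cvtColor(c['img'],cv2.COLOR_BGR2HSV))
B=lambda x0,y0,x1,y1:(np.indices((480,640))[1]>=x0)&(np.indices((480,640))[1]<=x1)&(np.indices((480,640))[0]>=y0)&(np.indices((480,640))[0]<=y1)
bedb=B(292,118,354,268)
blue=(H>100)&(H<130)&(S>100)
for t in (90,110):
    m=big(bedb&(S<t)&(abs(Z-0.04)<0.005)); print('bed',m.sum(),rr(cast(c,nn,m,0.040)),np.median(Z[m]))
br=bedb&(H>10)&(H<26)&(S>110)
for b in [(312,136,332,158),(312,236,334,260)]:
    m=br&B(*b)
    v,u=np.nonzero(m); print('pin',m.sum(),u.mean(),v.mean(),u.min(),u.max(),v.min(),v.max(),'cast mid',np.round(cast(c,nn,m,0.050).mean(0),4),'zmax',Z[m].max())
m=big(bedb&(Z>0.058)&B(300,165,346,215)); print('aer',m.sum(),np.round(cast(c,nn,m,0.064).mean(0),4),rr(cast(c,nn,m,0.064)),Z[m].max())
m=B(270,0,380,370)&blue&(abs(Z-0.03)<0.005); print('base',rr(cast(c,nn,m,0.03)))
m=big((S<60)&(V>100)&(abs(Z-0.023)<0.004)&B(80,225,160,370)); print('plate',m.sum(),rr(cast(c,nn,m,0.023)))
m=(V<80)&B(80,260,140,345)&(Z>0.045); print('block',m.sum(),rr(cast(c,nn,m,0.051)),np.median(Z[m]))
red=((H<6)|(H>174))&(S>150)
for b in [(295,40,352,90),(295,325,350,350)]:
    m=red&B(*b); print('pad',m.sum(),np.round(P[m].mean(0),4))
import sys
# tray from side and scene: top rim
for n in ('scene','side'):
    c=pickle.load(open(n+'.pkl','rb')); P,nn=cloud(c); H,S,V=cv2.split(cv2.cvtColor(c['img'],cv2.COLOR_BGR2HSV))
    m=big((H>20)&(H<34)&(S>140)&(abs(P[...,0]-.43)<.1)&(abs(P[...,1]-.17)<.1)); Q=P[m]; 
    print(n,m.sum(),np.round(Q.min(0),3),np.round(Q.max(0),3)); q=Q[Q[:,2]>0.042]; print(rr(q[:,:2]),len(q))
E
```

```text
bed 5095 (array([615.2, -70.1]), array([ 40. , 119.2]), 5.74) 0.04066655844679923
bed 5133 (array([615.3, -70.1]), array([ 40.1, 119.2]), 5.8) 0.04066492556104229
pin 73 322.8082191780822 145.32876712328766 319 327 141 150 cast mid [ 0.6105 -0.0252] zmax 0.05977059078016861
pin 85 322.8 247.47058823529412 319 327 242 253 cast mid [ 0.6194 -0.1138] zmax 0.05948872489744056
aer 675 [ 0.6146 -0.0597] (array([614.9, -59.4]), array([22.9, 24. ]), 5.72) 0.39057087028431536
base (array([614.9, -71.1]), array([ 68.3, 323.6]), 5.64)
plate 1822 (array([ 416.2, -154.6]), array([51.9, 47.5]), 5.65)
block 923 (array([ 422.3, -199.1]), array([23.2, 45.5]), 6.13) 0.05169229978707501
pad 1808 [0.6049 0.0299 0.1142]
pad 687 [ 0.6246 -0.1657  0.1164]
scene 2793 [0.361 0.093 0.014] [0.486 0.217 0.054]
(array([424.3, 154.9]), array([113.1, 109.7]), 9.6) 459
side 2540 [0.359 0.087 0.016] [0.499 0.254 0.05 ]
(array([422.2, 154.1]), array([112.3, 116.1]), 9.36) 469
```

Emit:
drive_tool:
  steps:
    - {"translation": [0.008,0.001,0.03],"angular": [0,0,0],"fingers": 0.8}
    - {"translation": [0.008,0.001,0.04],"angular": [0,0,0],"fingers": 0.8}
    - {"translation": [0,0,0.045],"angular": [0,0,0],"fingers": 0.8}
    - {"translation": [0,0,0.04],"angular": [0,0,0],"fingers": 0.8}
    - {"translation": [0,0,0.03],"angular": [0,0,0],"fingers": 0.8}
    - {"translation": [0,0,0.019],"angular": [0,0,0],"fingers": 0.8}
    - {"translation": [0,0,0],"angular": [0,0,0],"fingers": 0.8}
    - {"translation": [0,0,0],"angular": [0,0,0],"fingers": 0.8}

```text
t: 2.9
position: [0.6151, -0.0578, 0.0454]
ee_rot: [2.104, 2.332, 0.001]
force: [0.6, 0.6, 1.3]
gripper_width: 0.0683
grasp_force: 0.0
```

Emit:
drive_tool:
  squeeze: 35
  steps:
    - {"translation": [-0.001,0,0.002],"angular": [0,0,0],"fingers": 0.2}
    - {"translation": [0,0,0],"angular": [0,0,0],"fingers": 0.1}
    - {"translation": [0,0,0],"angular": [0,0,0],"fingers": 0.1}
    - {"translation": [0,0,0],"angular": [0,0,0],"fingers": 0.1}
    - {"translation": [0,0,0],"angular": [0,0,0],"fingers": 0.1}
    - {"translation": [0,0,0],"angular": [0,0,0],"fingers": 0.1}

```text
t: 3.5
position: [0.6158, -0.0599, 0.0434]
ee_rot: [2.106, 2.33, 0.001]
force: [-0.6, 0.6, 5.8]
gripper_width: 0.0223
grasp_force: 34.2
```

```bash
python3 - <<'E'
from h import *
st()
plan([0.615,-0.0595,0.17])
plan([0.4235,0.1545,0.12],9.5,start=[0.615,-0.0595,0.17])
E
```

```text
t 3.5 p [ 0.6158 -0.0599  0.0434] yaw 5.79 tilt [ 0.0014 -0.0003] F [-0.6  0.6  5.8] w 0.0223 g 34.2
n 3 total world [-0.0008  0.0004  0.1266] turn deg [0. 0. 0.]
[0.0001, -0.0002, -0.0422] [0.0, 0.0, 0.0]
[0.0001, -0.0002, -0.0422] [0.0, 0.0, 0.0]
[0.0001, -0.0002, -0.0422] [0.0, 0.0, 0.0]
final-frame total [ 0.0004 -0.0006 -0.1266]
n 7 total world [-0.1915  0.214  -0.05  ] turn deg [ 0.08  0.03 -3.71]
[0.0332, -0.0241, 0.0071] [0.0002, 0.0001, -0.0088]
[0.0334, -0.0238, 0.0071] [0.0002, 0.0001, -0.0088]
[0.0336, -0.0235, 0.0071] [0.0002, 0.0001, -0.0088]
[0.0338, -0.0232, 0.0071] [0.0002, 0.0001, -0.0088]
[0.034, -0.0229, 0.0071] [0.0002, 0.0001, -0.0088]
[0.0343, -0.0226, 0.0071] [0.0002, 0.0001, -0.0088]
[0.0345, -0.0223, 0.0071] [0.0002, 0.0001, -0.0088]
final-frame total [ 0.2427 -0.1536  0.05  ]
```

Emit:
drive_tool:
  steps:
    - {"translation": [0,0,-0.02],"angular": [0,0,0],"fingers": 0.1}
    - {"translation": [0,0,-0.035],"angular": [0,0,0],"fingers": 0.1}
    - {"translation": [0,0,-0.045],"angular": [0,0,0],"fingers": 0.1}
    - {"translation": [0.015,-0.01,-0.027],"angular": [0,0,-0.01],"fingers": 0.1}
    - {"translation": [0.033,-0.024,0],"angular": [0,0,-0.01],"fingers": 0.1}
    - {"translation": [0.034,-0.024,0],"angular": [0,0,-0.01],"fingers": 0.1}
    - {"translation": [0.034,-0.023,0],"angular": [0,0,-0.01],"fingers": 0.1}
    - {"translation": [0.034,-0.023,0.01],"angular": [0,0,-0.01],"fingers": 0.1}

```text
t: 4.3
position: [0.493, 0.077, 0.1604]
ee_rot: [2.043, 2.384, 0.002]
force: [0.2, 0.7, -0.4]
gripper_width: 0.0221
grasp_force: 34.5
```

Emit:
drive_tool:
  steps:
    - {"translation": [0.034,-0.023,0.01],"angular": [0,0,-0.01],"fingers": 0.1}
    - {"translation": [0.034,-0.022,0.01],"angular": [0,0,0],"fingers": 0.1}
    - {"translation": [0.02,-0.012,0.02],"angular": [0,0,0],"fingers": 0.1}
    - {"translation": [0,0,0],"angular": [0,0,0],"fingers": 0.1}
    - {"translation": [0,0,0],"angular": [0,0,0],"fingers": 0.1}

```text
t: 4.8
position: [0.4229, 0.1541, 0.1194]
ee_rot: [2.031, 2.397, 0.0]
force: [0.7, -0.1, 0.2]
gripper_width: 0.022
grasp_force: 34.5
```

```bash
python3 - <<'E'
from h import *
st()
plan([0.4235,0.1545,0.029])
c=read_camera('wrist'); cv2.imwrite('pics/w2.png',c['img'])
E
```

```text
t 4.8 p [0.4229 0.1541 0.1194] yaw 9.46 tilt [ 0.0001 -0.0001] F [ 0.7 -0.1  0.2] w 0.022 g 34.5
n 2 total world [ 0.0006  0.0004 -0.0904] turn deg [0. 0. 0.]
[0.0002, 0.0003, 0.0452] [0.0, 0.0, 0.0]
[0.0002, 0.0003, 0.0452] [0.0, 0.0, 0.0]
final-frame total [0.0003 0.0006 0.0904]
```

View pics/w2.png

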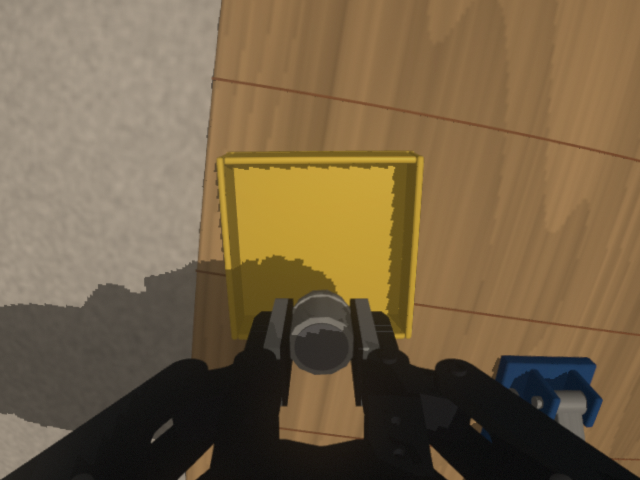

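The aerator is held upright at about (322,335), centred over the tray. I'll lower it, release it and back off.

Emit:
drive_tool:
  steps:
    - {"translation": [0,0,0.03],"angular": [0,0,0],"fingers": 0.1}
    - {"translation": [0,0,0.03],"angular": [0,0,0],"fingers": 0.1}
    - {"translation": [0,0,0.019],"angular": [0,0,0],"fingers": 0.1}
    - {"translation": [0,0,0.008],"angular": [0,0,0],"fingers": 0.1}
    - {"translation": [0,0,0.004],"angular": [0,0,0],"fingers": 0.1}
    - {"translation": [0,0,0],"angular": [0,0,0],"fingers": 0.1}

```text
t: 5.45
position: [0.4238, 0.1537, 0.029]
ee_rot: [2.032, 2.395, 0.001]
force: [-1.0, 0.5, -0.5]
gripper_width: 0.0217
grasp_force: 34.5
```

Emit:
drive_tool:
  steps:
    - {"translation": [0,0,0],"angular": [0,0,0],"fingers": 0.6}
    - {"translation": [0,0,0],"angular": [0,0,0],"fingers": 0.6}
    - {"translation": [0,0,0],"angular": [0,0,0],"fingers": 0.6}
    - {"translation": [0,0,0],"angular": [0,0,0],"fingers": 0.6}
    - {"translation": [0,0,-0.02],"angular": [0,0,0],"fingers": 0.6}
    - {"translation": [0,0,-0.04],"angular": [0,0,0],"fingers": 0.6}
    - {"translation": [0,0,-0.05],"angular": [0,0,0],"fingers": 0.7}
    - {"translation": [0,0,-0.04],"angular": [0,0,0],"fingers": 0.7}

```text
t: 6.25
position: [0.4231, 0.154, 0.181]
ee_rot: [2.031, 2.395, 0.002]
force: [0.9, 0.0, 0.1]
gripper_width: 0.0595
grasp_force: 0.0
```

```bash
python3 - <<'E'
from h import *
st()
# look at catch from the scene/side: re-measured block/plate in the wrist view
plan([0.4225,-0.200,0.20],6.0)
E
```

```text
t 6.25 p [0.4231 0.154  0.181 ] yaw 9.41 tilt [0.0015 0.0002] F [0.9 0.  0.1] w 0.0595 g 0.0
n 8 total world [-0.0006 -0.354   0.019 ] turn deg [0.09 0.   3.41]
[-0.0436, -0.0073, -0.0024] [0.0002, 0.0, 0.0071]
[-0.0437, -0.007, -0.0024] [0.0002, 0.0, 0.0071]
[-0.0438, -0.0067, -0.0024] [0.0002, 0.0, 0.0071]
[-0.0438, -0.0063, -0.0024] [0.0002, 0.0, 0.0071]
[-0.0438, -0.006, -0.0024] [0.0002, 0.0, 0.0071]
[-0.0439, -0.0057, -0.0024] [0.0002, 0.0, 0.0071]
[-0.0439, -0.0054, -0.0024] [0.0002, 0.0, 0.0071]
[-0.044, -0.005, -0.0024] [0.0002, 0.0, 0.0071]
final-frame total [-0.352  -0.0376 -0.019 ]
```

Emit:
drive_tool:
  steps:
    - {"translation": [-0.044,-0.007,-0.005],"angular": [0,0,0.007],"fingers": 0.8}
    - {"translation": [-0.044,-0.007,-0.005],"angular": [0,0,0.007],"fingers": 0.8}
    - {"translation": [-0.044,-0.007,-0.005],"angular": [0,0,0.007],"fingers": 0.8}
    - {"translation": [-0.044,-0.006,-0.005],"angular": [0,0,0.007],"fingers": 0.8}
    - {"translation": [-0.044,-0.006,-0.005],"angular": [0,0,0.007],"fingers": 0.8}
    - {"translation": [-0.044,-0.006,-0.005],"angular": [0,0,0.007],"fingers": 0.8}
    - {"translation": [-0.044,-0.005,-0.005],"angular": [0,0,0.007],"fingers": 0.8}
    - {"translation": [-0.044,-0.005,-0.005],"angular": [0,0,0.007],"fingers": 0.8}

```text
t: 7.05
position: [0.4227, -0.2034, 0.2188]
ee_rot: [2.102, 2.334, 0.0]
force: [0.4, 0.2, 0.2]
gripper_width: 0.0684
grasp_force: 0.0
```

Emit:
drive_tool:
  steps:
    - {"translation": [0,0,0],"angular": [0,0,0],"fingers": 0.8}
    - {"translation": [0,0,0],"angular": [0,0,0],"fingers": 0.8}

```text
t: 7.25
position: [0.4228, -0.202, 0.2182]
ee_rot: [-2.103, -2.333, -0.0]
force: [-0.4, 1.2, -0.3]
gripper_width: 0.0681
grasp_force: 0.0
```

```bash
python3 - <<'E'
from h import *
import pickle
st()
c=read_camera('wrist'); pickle.dump(c,open('w3.pkl','wb')); cv2.imwrite('pics/w3.png',c['img'])
s=read_camera('scene'); cv2.imwrite('pics/s3.png',s['img'])
P,nn=cloud(c); X,Y,Z=np.moveaxis(P,2,0); H,S,V=cv2.split(cv2.cvtColor(c['img'],cv2.COLOR_BGR2HSV))
R=(abs(X-.422)<.08)&(abs(Y+.2)<.1)
m=big((S<60)&(abs(Z-0.023)<0.005)&R); print('plate',m.sum(),rr(cast(c,nn,m,0.023)),np.median(Z[m]))
m=big((V<90)&(Z>0.042)&(Z<.06)&R); print('block',m.sum(),rr(cast(c,nn,m,0.051)),np.median(Z[m]))
E
```

```text
t 7.25 p [ 0.4228 -0.202   0.2182] yaw 5.92 tilt [-0.0002  0.0006] F [-0.4  1.2 -0.3] w 0.0681 g 0.0
plate 7593 (array([ 420.3, -200.9]), array([ 50.1, 139.1]), 5.93) 0.023628284437687774
block 987 (array([ 420.7, -199.8]), array([19. , 43.9]), 5.29) 0.05159908188317214
```

View pics/w3.png

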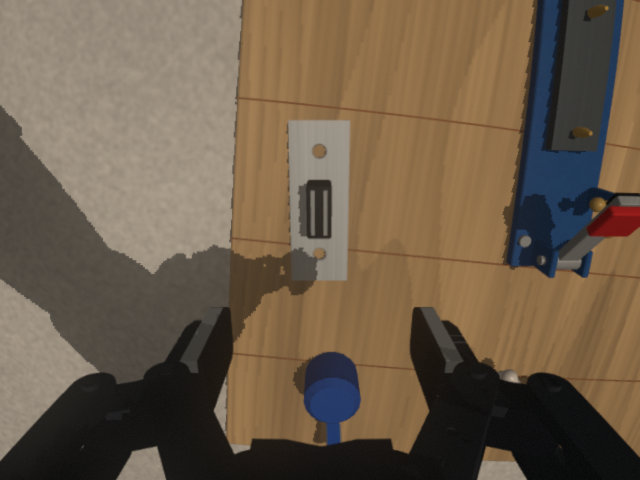

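Wrist view: the catch is at about (320,200) with its holes at (320,150) and (320,253), clear all round. I'll descend onto the block.

Emit:
drive_tool:
  steps:
    - {"translation": [0.0014,-0.0024,0.03],"angular": [0,0,0],"fingers": 0.7}
    - {"translation": [0,0,0.045],"angular": [0,0,0],"fingers": 0.6}
    - {"translation": [0,0,0.045],"angular": [0,0,0],"fingers": 0.6}
    - {"translation": [0,0,0.035],"angular": [0,0,0],"fingers": 0.6}
    - {"translation": [0,0,0.022],"angular": [0,0,0],"fingers": 0.6}
    - {"translation": [0,0,0.012],"angular": [0,0,0],"fingers": 0.6}
    - {"translation": [0,0,0],"angular": [0,0,0],"fingers": 0.6}
    - {"translation": [0,0,0],"angular": [0,0,0],"fingers": 0.6}

```text
t: 8.15
position: [0.4212, -0.2003, 0.0305]
ee_rot: [2.099, 2.335, 0.0]
force: [0.4, 0.7, 0.3]
gripper_width: 0.0515
grasp_force: 0.0
```

Emit:
drive_tool:
  squeeze: 60
  steps:
    - {"translation": [0,0,0],"angular": [0,0,0],"fingers": 0.2}
    - {"translation": [0,0,0],"angular": [0,0,0],"fingers": 0.1}
    - {"translation": [0,0,0],"angular": [0,0,0],"fingers": 0.1}
    - {"translation": [0,0,0],"angular": [0,0,0],"fingers": 0.1}
    - {"translation": [0,0,0],"angular": [0,0,0],"fingers": 0.1}
    - {"translation": [0,0,0],"angular": [0,0,0],"fingers": 0.1}

```text
t: 8.75
position: [0.4214, -0.201, 0.0307]
ee_rot: [2.1, 2.334, 0.0]
force: [0.2, 0.2, 6.2]
gripper_width: 0.0189
grasp_force: 60.0
```

```bash
python3 - <<'E'
from h import *
st()
E
```

```text
t 8.75 p [ 0.4214 -0.201   0.0307] yaw 6.03 tilt [ 0.0019 -0.0013] F [0.2 0.2 6.2] w 0.0189 g 60.0
```

Emit:
drive_tool:
  steps:
    - {"translation": [0,0,-0.02],"angular": [0,0,0],"fingers": 0.1}
    - {"translation": [0,0,-0.035],"angular": [0,0,0],"fingers": 0.1}
    - {"translation": [0,0,-0.045],"angular": [0,0,0],"fingers": 0.1}
    - {"translation": [0,0,-0.045],"angular": [0,0,0],"fingers": 0.1}
    - {"translation": [0,0,-0.025],"angular": [0,0,0],"fingers": 0.1}
    - {"translation": [0,0,0],"angular": [0,0,0],"fingers": 0.1}
    - {"translation": [0,0,0],"angular": [0,0,0],"fingers": 0.1}

```text
t: 9.45
position: [0.4206, -0.2005, 0.1992]
ee_rot: [2.101, 2.335, 0.0]
force: [-0.5, -0.0, -1.8]
gripper_width: 0.0187
grasp_force: 59.0
```

```bash
python3 - <<'E'
from h import *
import pickle
st()
c=read_camera('wrist'); pickle.dump(c,open('w4.pkl','wb')); cv2.imwrite('pics/w4.png',c['img'])
plan([0.6155,-0.070,0.20],5.8,vmax=0.036)
E
```

```text
t 9.45 p [ 0.4206 -0.2005  0.1992] yaw 6.03 tilt [ 0.0004 -0.0003] F [-0.5 -0.  -1.8] w 0.0187 g 59.0
n 7 total world [0.1953 0.1301 0.0018] turn deg [-0.05 -0.06  0.23]
[0.0155, 0.0297, -0.0003] [-0.0001, -0.0001, 0.0006]
[0.0156, 0.0297, -0.0003] [-0.0001, -0.0001, 0.0006]
[0.0156, 0.0297, -0.0003] [-0.0001, -0.0001, 0.0006]
[0.0156, 0.0297, -0.0003] [-0.0001, -0.0001, 0.0006]
[0.0156, 0.0297, -0.0003] [-0.0001, -0.0001, 0.0006]
[0.0156, 0.0297, -0.0003] [-0.0001, -0.0001, 0.0006]
[0.0157, 0.0296, -0.0003] [-0.0001, -0.0001, 0.0006]
final-frame total [ 0.1097  0.2075 -0.0018]
```

View pics/w4.png

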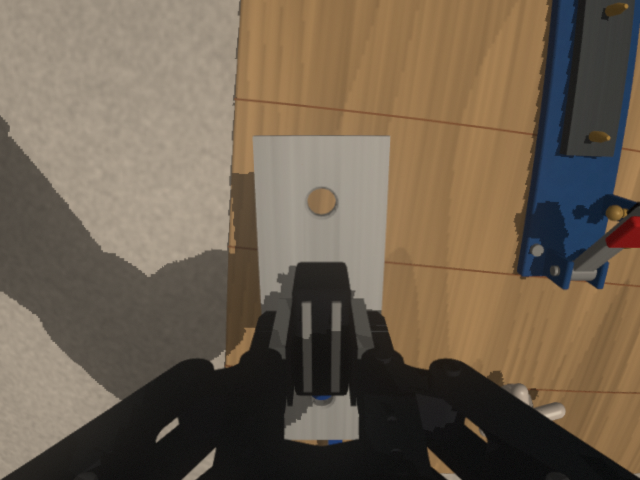

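The plate is held level. Its visible hole is at (322,200) and its front edge runs from (254,137) to (390,137). I'll move it over the bed and measure there.

Emit:
drive_tool:
  steps:
    - {"translation": [0.011,0.02,0],"angular": [0,0,0.001],"fingers": 0.1}
    - {"translation": [0.016,0.03,0],"angular": [0,0,0.001],"fingers": 0.1}
    - {"translation": [0.016,0.03,0],"angular": [0,0,0.001],"fingers": 0.1}
    - {"translation": [0.016,0.03,0],"angular": [0,0,0.001],"fingers": 0.1}
    - {"translation": [0.016,0.03,0],"angular": [0,0,0],"fingers": 0.1}
    - {"translation": [0.016,0.03,0],"angular": [0,0,0],"fingers": 0.1}
    - {"translation": [0.012,0.025,0],"angular": [0,0,0],"fingers": 0.1}
    - {"translation": [0.006,0.013,0],"angular": [0,0,0],"fingers": 0.1}

```text
t: 10.3
position: [0.6167, -0.0688, 0.1965]
ee_rot: [-2.102, -2.33, 0.002]
force: [-0.3, -0.8, -1.2]
gripper_width: 0.0188
grasp_force: 59.2
```

Emit:
drive_tool:
  steps:
    - {"translation": [0,0,0],"angular": [0,0,0],"fingers": 0.1}
    - {"translation": [0,0,0],"angular": [0,0,0],"fingers": 0.1}
    - {"translation": [0,0,0],"angular": [0,0,0],"fingers": 0.1}

```text
t: 10.6
position: [0.6153, -0.071, 0.1986]
ee_rot: [-2.106, -2.329, 0.001]
force: [0.0, 0.5, -1.2]
gripper_width: 0.0183
grasp_force: 59.2
```

```bash
cat > held.py <<'E'
from h import *
st(); s=arm.sense(); p=s['position']
c=read_camera('wrist'); cv2.imwrite('pics/w5.png',c['img'])
P,nn=cloud(c); X,Y,Z=np.moveaxis(P,2,0); H,S,V=cv2.split(cv2.cvtColor(c['img'],cv2.COLOR_BGR2HSV))
zt=p[2]-0.0077
m=(abs(Z-zt)<0.006)&(S<60)&(np.indices(Z.shape)[0]<310); m=big(m)
print('plate px',m.sum(),'z med',np.median(Z[m]),zt)
A=np.c_[X[m],Y[m],np.ones(m.sum())]; g=np.linalg.lstsq(A,Z[m],rcond=None)[0]; print('slopes',g[:2])
W=cast(c,nn,m,zt); ct,wh,a=rr(W); print('rect',ct,wh,a)
# edges: take top of region only (rows < 260) for width axis
cnts,_=cv2.findContours(m.astype(np.uint8),cv2.RETR_CCOMP,cv2.CHAIN_APPROX_NONE)
for k in cnts:
    if 100<cv2.contourArea(k)<3000:
        (u,v),r,ang=cv2.fitEllipse(k); q=np.zeros_like(m); q[int(round(v)),int(round(u))]=1
        print('hole',u,v,r,'world',np.round(cast(c,nn,q,zt),4))
a=np.radians(5.8); f=np.array([-np.sin(a),np.cos(a)])   # along plate
# left/right edges along rows
pts=[]
for v in range(150,255,5):
    u=np.nonzero(m[v])[0]; q=np.zeros_like(m); q[v,u.min()]=1; l=cast(c,nn,q,zt)[0]; q[:]=0; q[v,u.max()]=1; r=cast(c,nn,q,zt)[0]; pts.append((l,r))
pts=np.array(pts); mid=pts.mean(1); k=np.polyfit(mid[:,1],mid[:,0],1); print('axis yaw',-np.degrees(np.arctan(k[0])),'axis x at y=-0.0701 :',np.polyval(k,-0.0701),'width',np.linalg.norm(pts[:,1]-pts[:,0],axis=1).mean())
print('far end along', (W@f).max(), 'expect', np.array([.6152,-.0701])@f+.07)
E
python3 held.py
```

```text
t 10.6 p [ 0.6153 -0.071   0.1986] yaw 5.76 tilt [-0.0013  0.0004] F [ 0.   0.5 -1.2] w 0.0183 g 59.2
plate px 19000 z med 0.1915339165602707 0.19086661880980169
slopes [-0.00400621  0.00130126]
rect [611.8 -36.6] [50.1 70.4] 5.72
hole 321.448974609375 201.18678283691406 (26.479829788208008, 28.932090759277344) world [[ 0.6108 -0.0261]]
axis yaw 5.68085564386818 axis x at y=-0.0701 : 0.6150990972004935 width 0.049670719009974246
far end along -0.06305975345643966 expect -0.06191097171584664
```

Emit:
drive_tool:
  steps:
    - {"translation": [0.001,0,0.02],"angular": [0,0,0],"fingers": 0.1}
    - {"translation": [0,0,0.03],"angular": [0,0,0],"fingers": 0.1}
    - {"translation": [0,0,0.03],"angular": [0,0,0],"fingers": 0.1}
    - {"translation": [0,0,0.025],"angular": [0,0,0],"fingers": 0.1}
    - {"translation": [0,0,0.012],"angular": [0,0,0],"fingers": 0.1}
    - {"translation": [0,0,0],"angular": [0,0,0],"fingers": 0.1}
    - {"translation": [0,0,0],"angular": [0,0,0],"fingers": 0.1}

```text
t: 11.35
position: [0.6166, -0.07, 0.0836]
ee_rot: [2.106, 2.33, 0.001]
force: [-0.1, 0.5, -1.1]
gripper_width: 0.0185
grasp_force: 59.2
```

```bash
python3 held.py; python3 - <<'E'
from h import *
im=cv2.imread('pics/w5.png'); s=read_camera('side')
a=cv2.resize(im[60:340,180:480],(600,560)); cv2.imwrite('pics/w5c.png',a)
cv2.imwrite('pics/side5.png',cv2.resize(s['img'][210:370,270:460],None,fx=3.1,fy=3.1,interpolation=cv2.INTER_CUBIC))
E
```

```text
t 11.35 p [ 0.6166 -0.07    0.0836] yaw 5.77 tilt [ 0.0013 -0.0003] F [-0.1  0.5 -1.1] w 0.0185 g 59.2
plate px 19064 z med 0.07652479584129813 0.07589827909107204
slopes [-0.00064775  0.00020847]
rect [613.  -35.6] [50.2 70.5] 5.73
hole 321.3280944824219 201.1457061767578 (26.77646255493164, 28.84649658203125) world [[ 0.612  -0.0251]]
axis yaw 5.630464950724239 axis x at y=-0.0701 : 0.6163886147789398 width 0.049677001973673356
far end along -0.06213997173755017 expect -0.06191097171584664
```

View pics/w5c.png

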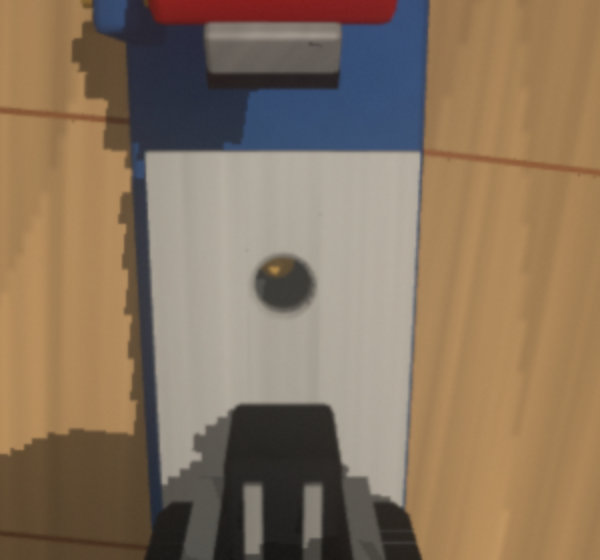

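The pin shows through the hole, left of the hole's centre by about 3.5 px (1.3 mm), which agrees with the numbers. I'll shift tool y by -1.3 mm and lower.

Emit:
drive_tool:
  steps:
    - {"translation": [0,-0.0013,0.004],"angular": [0,0,0],"fingers": 0.1}
    - {"translation": [0,0,0.004],"angular": [0,0,0],"fingers": 0.1}
    - {"translation": [0,0,0],"angular": [0,0,0],"fingers": 0.1}
    - {"translation": [0,0,0],"angular": [0,0,0],"fingers": 0.1}

```text
t: 11.85
position: [0.6148, -0.0697, 0.0742]
ee_rot: [-2.106, -2.331, 0.0]
force: [0.0, 0.6, -1.5]
gripper_width: 0.0187
grasp_force: 59.2
```

```bash
python3 held.py; python3 - <<'E'
from h import *
im=cv2.imread('pics/w5.png'); H,S,V=cv2.split(cv2.cvtColor(im,cv2.COLOR_BGR2HSV))
m=np.zeros_like(H,bool); m[180:222,305:340]=True
v,u=np.nonzero(m&(S>90)&(H>10)&(H<28)); print('pin px',len(u),u.mean(),v.mean(),u.min(),u.max(),v.min(),v.max())
E
```

```text
t 11.85 p [ 0.6148 -0.0697  0.0742] yaw 5.79 tilt [-0.0002  0.0002] F [ 0.   0.6 -1.5] w 0.0187 g 59.2
plate px 19062 z med 0.06710630439110662 0.06645095605857163
slopes [-0.00201248  0.00083725]
rect [611.2 -35.3] [50.2 70.5] 5.79
hole 321.3307800292969 201.18003845214844 (26.716064453125, 28.81896209716797) world [[ 0.6102 -0.0248]]
axis yaw 5.647389788774647 axis x at y=-0.0701 : 0.6145766027702834 width 0.04968862225275703
far end along -0.0616279171019115 expect -0.06191097171584664
pin px 215 321.7348837209302 196.02325581395348 313 330 189 204
```

Emit:
drive_tool:
  steps:
    - {"translation": [0,0,0.004],"angular": [0,0,0],"fingers": 0.1}
    - {"translation": [0,0,0.004],"angular": [0,0,0],"fingers": 0.1}
    - {"translation": [0,0,0],"angular": [0,0,0],"fingers": 0.1}

```text
t: 12.2
position: [0.6144, -0.0696, 0.0653]
ee_rot: [-2.106, -2.33, 0.001]
force: [0.5, 1.0, -2.0]
gripper_width: 0.0186
grasp_force: 59.2
```

Emit:
drive_tool:
  steps:
    - {"translation": [0,0,0.004],"angular": [0,0,0],"fingers": 0.1}
    - {"translation": [0,0,0],"angular": [0,0,0],"fingers": 0.1}

```text
t: 12.4
position: [0.6146, -0.0696, 0.0616]
ee_rot: [-2.106, -2.33, 0.0]
force: [0.5, 0.5, -1.5]
gripper_width: 0.0189
grasp_force: 59.2
```

Emit:
drive_tool:
  steps:
    - {"translation": [0,0,0.003],"angular": [0,0,0],"fingers": 0.1}
    - {"translation": [0,0,0.003],"angular": [0,0,0],"fingers": 0.1}
    - {"translation": [0,0,0],"angular": [0,0,0],"fingers": 0.1}

```text
t: 12.7
position: [0.6146, -0.0696, 0.0557]
ee_rot: [-2.106, -2.33, 0.0]
force: [0.2, -0.1, -0.9]
gripper_width: 0.0189
grasp_force: 59.2
```

Emit:
drive_tool:
  steps:
    - {"translation": [0,0,0.0015],"angular": [0,0,0],"fingers": 0.1}
    - {"translation": [0,0,0.0015],"angular": [0,0,0],"fingers": 0.1}
    - {"translation": [0,0,0],"angular": [0,0,0],"fingers": 0.1}

```text
t: 13.0
position: [0.6147, -0.0697, 0.0531]
ee_rot: [-2.106, -2.331, 0.0]
force: [-0.4, 0.4, -1.4]
gripper_width: 0.0184
grasp_force: 59.2
```

Emit:
drive_tool:
  steps:
    - {"translation": [0,0,0.0015],"angular": [0,0,0],"fingers": 0.1}
    - {"translation": [0,0,0],"angular": [0,0,0],"fingers": 0.1}
    - {"translation": [0,0,0],"angular": [0,0,0],"fingers": 0.1}

```text
t: 13.3
position: [0.615, -0.0697, 0.0528]
ee_rot: [2.106, 2.331, 0.0]
force: [-3.3, 1.0, 5.2]
gripper_width: 0.0185
grasp_force: 60.0
```

Emit:
drive_tool:
  steps:
    - {"translation": [0,0,0],"angular": [0,0,0],"fingers": 0.5}
    - {"translation": [0,0,0],"angular": [0,0,0],"fingers": 0.5}
    - {"translation": [0,0,0],"angular": [0,0,0],"fingers": 0.5}
    - {"translation": [0,0,-0.02],"angular": [0,0,0],"fingers": 0.5}
    - {"translation": [0,0,-0.04],"angular": [0,0,0],"fingers": 0.5}
    - {"translation": [0,0,-0.045],"angular": [0,0,0],"fingers": 0.2}
    - {"translation": [0,0,-0.045],"angular": [0,0,0],"fingers": 0}
    - {"translation": [0,0,-0.04],"angular": [0,0,0],"fingers": 0}

```text
t: 14.1
position: [0.6149, -0.0697, 0.2443]
ee_rot: [2.105, 2.33, 0.001]
force: [0.6, -0.5, 0.2]
gripper_width: 0.0007
grasp_force: 0.0
```

Emit:
drive_tool:
  steps:
    - {"translation": [0,0,0],"angular": [0,0,0],"fingers": 0}
    - {"translation": [0,0,0],"angular": [0,0,0],"fingers": 0}
    - {"translation": [0,0,0],"angular": [0,0,0],"fingers": 0}

```text
t: 14.4
position: [0.6145, -0.0696, 0.2404]
ee_rot: [-2.105, -2.33, 0.001]
force: [0.6, 0.2, 0.4]
gripper_width: 0.0001
grasp_force: 0.0
```

```bash
python3 - <<'E'
from h import *
st()
c=read_camera('wrist'); cv2.imwrite('pics/w6.png',c['img'])
P,nn=cloud(c); X,Y,Z=np.moveaxis(P,2,0); H,S,V=cv2.split(cv2.cvtColor(c['img'],cv2.COLOR_BGR2HSV))
m=big((S<60)&(abs(Z-0.045)<0.008)&(abs(X-.615)<.05)&(abs(Y+.07)<.09)); A=np.c_[X[m]-.615,Y[m]+.07,np.ones(m.sum())]
g=np.linalg.lstsq(A,Z[m],rcond=None)[0]; print('plate',m.sum(),'z,slopes',g[2],g[:2],rr(cast(c,nn,m,0.045)))
red=((H<6)|(H>174))&(S>150)&(abs(X-.615)<.06)
k,l,s_,ce=cv2.connectedComponentsWithStats(red.astype(np.uint8))
for i in range(1,k):
    if s_[i,4]>100: print('red',s_[i,4],ce[i],np.round(P[l==i].mean(0),4))
B=np.array([.6152,-.0701]); a=np.radians(5.77); f=np.array([-np.sin(a),np.cos(a)])
print('pad down pts L,R',B+.077*f,B-.077*f,'raised pad tops (y 104)',B+.104*f,B-.104*f)
E
```

```text
t 14.4 p [ 0.6145 -0.0696  0.2404] yaw 5.8 tilt [-0.0017  0.0007] F [0.6 0.2 0.4] w 0.0001 g 0.0
plate 7658 z,slopes 0.045600018731161075 [-0.00170695  0.0016553 ] (array([615.2, -69.9]), array([ 50.2, 139.6]), 5.86)
red 1917 [322.46270214  75.16692749] [0.605  0.03   0.1138]
pad down pts L,R [0.60745878 0.00650988] [ 0.62294122 -0.14670988] raised pad tops (y 104) [0.60474432 0.03337308] [ 0.62565568 -0.17357308]
```

View pics/w6.png

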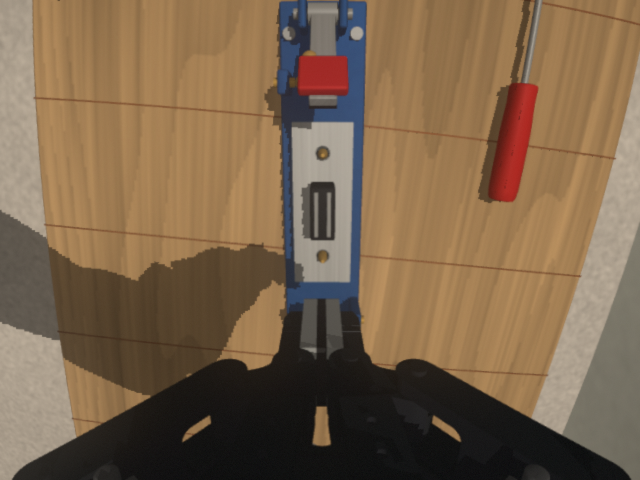

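The plate is flush: its top measures 0.0456 with under 2 mrad of tilt, and both pins show through the holes at (322,153) and (322,256). Now I'll press the left lever with the fingers shut.

Emit:
drive_tool:
  steps:
    - {"translation": [0.03,0,0.01],"angular": [0,0,0],"fingers": 0}
    - {"translation": [0.04,0,0.03],"angular": [0,0,0],"fingers": 0}
    - {"translation": [0.034,0,0.035],"angular": [0,0,0],"fingers": 0}
    - {"translation": [0,0,0.015],"angular": [0,0,0],"fingers": 0}
    - {"translation": [0,0,0],"angular": [0,0,0],"fingers": 0}
    - {"translation": [0,0,0],"angular": [0,0,0],"fingers": 0}

```text
t: 15.05
position: [0.6042, 0.0331, 0.1518]
ee_rot: [-2.107, -2.33, 0.001]
force: [-0.1, -0.0, 0.5]
gripper_width: -0.0001
grasp_force: 0.0
```

Emit:
drive_tool:
  steps:
    - {"translation": [0,0,0.013],"angular": [0,0,0],"fingers": 0}
    - {"translation": [0,0,0.012],"angular": [0,0,0],"fingers": 0}
    - {"translation": [-0.006,0,0.01],"angular": [0,0,0],"fingers": 0}
    - {"translation": [-0.006,0,0.011],"angular": [0,0,0],"fingers": 0}

```text
t: 15.45
position: [0.6059, 0.0209, 0.1052]
ee_rot: [2.106, 2.33, 0.0]
force: [0.8, -1.0, 2.4]
gripper_width: 0.0003
grasp_force: 0.9
```

Emit:
drive_tool:
  steps:
    - {"translation": [-0.005,0,0.01],"angular": [0,0,0],"fingers": 0}
    - {"translation": [-0.005,0,0.01],"angular": [0,0,0],"fingers": 0}
    - {"translation": [-0.003,0,0.01],"angular": [0,0,0],"fingers": 0}
    - {"translation": [-0.002,0,0.006],"angular": [0,0,0],"fingers": 0}
    - {"translation": [0,0,0],"angular": [0,0,0],"fingers": 0}

```text
t: 15.95
position: [0.6062, 0.0067, 0.0682]
ee_rot: [-2.105, -2.329, 0.002]
force: [-0.4, 0.9, -0.3]
gripper_width: 0.0004
grasp_force: 0.0
```

Emit:
drive_tool:
  steps:
    - {"translation": [0,0,0.003],"angular": [0,0,0],"fingers": 0}
    - {"translation": [0,0,0.002],"angular": [0,0,0],"fingers": 0}
    - {"translation": [0,0,0],"angular": [0,0,0],"fingers": 0}

```text
t: 16.25
position: [0.607, 0.0071, 0.0646]
ee_rot: [-2.106, -2.331, 0.0]
force: [-0.3, 0.7, 0.3]
gripper_width: 0.0003
grasp_force: 0.0
```

Emit:
drive_tool:
  steps:
    - {"translation": [0,0,0.002],"angular": [0,0,0],"fingers": 0}
    - {"translation": [0,0,0.001],"angular": [0,0,0],"fingers": 0}
    - {"translation": [0,0,0],"angular": [0,0,0],"fingers": 0}

```text
t: 16.55
position: [0.6074, 0.0069, 0.0626]
ee_rot: [2.106, 2.331, 0.001]
force: [-2.1, -0.6, 6.5]
gripper_width: -0.0003
grasp_force: 2.8
```

Emit:
drive_tool:
  steps:
    - {"translation": [0,0,-0.02],"angular": [0,0,0],"fingers": 0}
    - {"translation": [0,0,-0.04],"angular": [0,0,0],"fingers": 0}
    - {"translation": [-0.02,0,-0.03],"angular": [0,0,0],"fingers": 0}
    - {"translation": [-0.04,0,-0.01],"angular": [0,0,0],"fingers": 0}
    - {"translation": [-0.045,0,0],"angular": [0,0,0],"fingers": 0}
    - {"translation": [-0.04,0,0],"angular": [0,0,0],"fingers": 0}
    - {"translation": [-0.026,0,0],"angular": [0,0,0],"fingers": 0}
    - {"translation": [-0.01,0,0],"angular": [0,0,0],"fingers": 0}

```text
t: 17.35
position: [0.6253, -0.1758, 0.1615]
ee_rot: [2.109, 2.328, -0.0]
force: [-0.2, 0.0, 0.0]
gripper_width: 0.0002
grasp_force: 0.0
```

Emit:
drive_tool:
  steps:
    - {"translation": [0,0,0],"angular": [0,0,0],"fingers": 0}
    - {"translation": [0,0,0],"angular": [0,0,0],"fingers": 0}

```text
t: 17.55
position: [0.6253, -0.1721, 0.1617]
ee_rot: [-2.105, -2.331, -0.001]
force: [0.8, -0.3, -0.0]
gripper_width: -0.0001
grasp_force: 0.0
```

```bash
python3 - <<'E'
from h import *
st()
c=read_camera('wrist'); P,nn=cloud(c); X,Y,Z=np.moveaxis(P,2,0); H,S,V=cv2.split(cv2.cvtColor(c['img'],cv2.COLOR_BGR2HSV))
red=big(((H<6)|(H>174))&(S>150)&(abs(X-.615)<.06)&(Y>-.03)); print('L pad',red.sum(),np.round(np.median(P[red],0),4), 'expect z .063')
plan([.6257,-.1736,.125])
E
```

```text
t 17.55 p [ 0.6253 -0.1721  0.1617] yaw 5.83 tilt [-0.0002  0.0006] F [ 0.8 -0.3 -0. ] w -0.0001 g 0.0Traceback (most recent call last):
  File "<stdin>", line 4, in <module>
  File "h.py", line 33, in big
    k,l,s,ce=cv2.connectedComponentsWithStats(m.astype(np.uint8)); i=1+np.argmax(s[1:,4]); return l==i
                                                                       ~~~~~~~~~^^^^^^^^^
    return _wrapfunc(a, 'argmax', axis=axis, out=out, **kwds)
    return bound(*args, **kwds)
ValueError: attempt to get argmax of an empty sequence
```

Emit:
drive_tool:
  steps:
    - {"translation": [-0.001,0,0.014],"angular": [0,0,0],"fingers": 0}
    - {"translation": [0,0,0.012],"angular": [0,0,0],"fingers": 0}
    - {"translation": [0,0,0.011],"angular": [0,0,0],"fingers": 0}
    - {"translation": [0.006,0,0.01],"angular": [0,0,0],"fingers": 0}
    - {"translation": [0.006,0,0.011],"angular": [0,0,0],"fingers": 0}

```text
t: 18.1
position: [0.6242, -0.1616, 0.1029]
ee_rot: [-2.106, -2.331, -0.0]
force: [0.0, 0.8, 2.0]
gripper_width: 0.0001
grasp_force: 0.9
```

Emit:
drive_tool:
  steps:
    - {"translation": [0.005,0,0.01],"angular": [0,0,0],"fingers": 0}
    - {"translation": [0.005,0,0.01],"angular": [0,0,0],"fingers": 0}
    - {"translation": [0.003,0,0.01],"angular": [0,0,0],"fingers": 0}
    - {"translation": [0.002,0,0.006],"angular": [0,0,0],"fingers": 0}
    - {"translation": [0,0,0.003],"angular": [0,0,0],"fingers": 0}
    - {"translation": [0,0,0],"angular": [0,0,0],"fingers": 0}

```text
t: 18.7
position: [0.6224, -0.1471, 0.0641]
ee_rot: [-2.106, -2.33, 0.0]
force: [0.2, 0.5, -0.1]
gripper_width: 0.0004
grasp_force: 0.0
```

Emit:
drive_tool:
  steps:
    - {"translation": [0,0,0.002],"angular": [0,0,0],"fingers": 0}
    - {"translation": [0,0,0.001],"angular": [0,0,0],"fingers": 0}
    - {"translation": [0,0,0],"angular": [0,0,0],"fingers": 0}

```text
t: 19.0
position: [0.6231, -0.1476, 0.0627]
ee_rot: [2.106, 2.33, 0.001]
force: [-1.9, 2.3, 4.6]
gripper_width: 0.0002
grasp_force: 2.2
```

Both levers read the same contact height. I'll back off and check everything.

Emit:
drive_tool:
  steps:
    - {"translation": [0,0,-0.02],"angular": [0,0,0],"fingers": 0}
    - {"translation": [0,0,-0.045],"angular": [0,0,0],"fingers": 0}
    - {"translation": [0,0,-0.045],"angular": [0,0,0],"fingers": 0}
    - {"translation": [-0.04,0,-0.045],"angular": [0,0,0],"fingers": 0}
    - {"translation": [-0.04,0,-0.04],"angular": [0,0,0],"fingers": 0}
    - {"translation": [-0.03,0,0],"angular": [0,0,0],"fingers": 0}
    - {"translation": [0,0,0],"angular": [0,0,0],"fingers": 0}
    - {"translation": [0,0,0],"angular": [0,0,0],"fingers": 0}

```text
t: 19.8
position: [0.6325, -0.2459, 0.244]
ee_rot: [-2.107, -2.329, -0.0]
force: [0.4, 0.2, -0.3]
gripper_width: 0.0001
grasp_force: 0.0
```

```bash
python3 - <<'E'
from h import *
st()
out=[]
for n in ('side','scene'):
    c=read_camera(n); P,nn=cloud(c); X,Y,Z=np.moveaxis(P,2,0); H,S,V=cv2.split(cv2.cvtColor(c['img'],cv2.COLOR_BGR2HSV))
    red=((H<6)|(H>174))&(S>150)&(abs(X-.615)<.06)&(abs(Y+.07)<.2)
    k,l,s,ce=cv2.connectedComponentsWithStats(red.astype(np.uint8))
    for i in range(1,k):
        if s[i,4]>30: print(n,'pad',s[i,4],np.round(ce[i]),np.round(np.median(P[l==i],0),4))
    a=c['img'][150:440,180:500] if n=='side' else c['img'][120:410,200:520]
    out.append(cv2.resize(a,(400,362),interpolation=cv2.INTER_CUBIC))
cv2.imwrite('pics/end.png',np.hstack(out))
E
```

```text
t 19.8 p [ 0.6325 -0.2459  0.244 ] yaw 5.72 tilt [-0.0005  0.0007] F [ 0.4  0.2 -0.3] w 0.0001 g 0.0
side pad 136 [336. 257.] [0.6072 0.0056 0.0624]
side pad 192 [388. 299.] [ 0.622  -0.1484  0.0619]
scene pad 1730 [209.  25.] [ 0.6485 -0.2097  0.5208]
scene pad 172 [271. 222.] [ 0.625  -0.1449  0.0625]
scene pad 191 [321. 266.] [0.6096 0.0092 0.0627]
```

View pics/end.png

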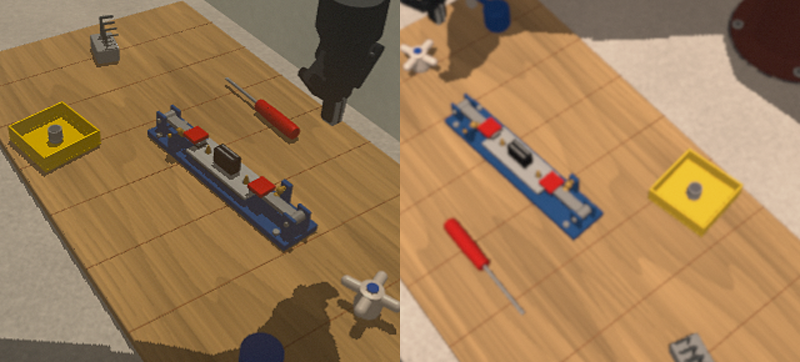

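The picture shows the aerator upright in the tray, at (55,135) in the left half and (695,190) in the right. The plate is seated, both levers are down with their pads at z about 0.062, and the other items have not moved.

```bash
python3 -c "
from bench import hand_in; print(hand_in())"
```

```text
the job is handed in; nothing more can be done
None
```

The job is handed in at about 20 s: the aerator stands in the yellow tray, the catch's backplate lies flush on the bed over both pins, and both levers are latched down over its ends, with the other items left where they were.

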